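Pop the battery hatch of the humidity logger

TASK

On the bench of the conservation lab lies a grey humidity logger with two latched hatches in its top: a wide one over the drying-gel cassette and a narrow one over the batteries. Press once, lightly, with a fingertip on the ribbed free edge of the narrow hatch until its push-push latch lets go, take the finger away so that the hatch pops up, and make sure that it stays standing open: do not push it back down. Leave the wide hatch shut, do not pick up or shift the logger, and leave everything around it where it is.

Things in the scene. Friction and masses are not known exactly. Their poses are not given: they have to be found in the camera images.
- logger: Grey box with pale hatches, 130 (its x) x 270 (its y) x 56 mm tall, about 1.6 kg, loose and level on the bench at any yaw. Origin: centre of its underside. Display and three buttons (no part of the job) on its -x face. Two hatches in its top, both hinged at +x with free edges to -x: narrow battery hatch centred at y = +85 mm, wide gel hatch at y = -55 mm. A pill box stands between them.
- battery_hatch (a joint): Angle of the NARROW hatch, 52 (logger y) x 70 mm; shut, its face is level, about 70 mm up. About 0 (to 0.025) = latched, positive = open, 0.85 = open stop. Near the free edge it yields at 3 N; past -0.05 rad (3 mm) the latch lets go; firm stop at -0.115 (6 mm), reached with 5 to 8 N. As the finger rises, a damped spring swings it to 0.85 in about 1 s and holds it. Not to be pushed down again.
- battery_press (a point): Press point of the narrow hatch: on its upper face, mid-width, on the ribs 18 mm in from the free edge, 53 mm from the hinge line (which is at x = +33, z = 63 mm of the logger). Turns with the hatch. Shut, it lies at x = -20, y = +85, z = 70 mm in the logger's frame, its axes those of the logger.
- gel_hatch (a joint): Angle of the WIDE gel hatch, 100 mm wide (logger y) by 70 mm long, same latch and same signs: about 0 (to 0.025) = shut and latched. It must stay shut.
- gel_press (a point): The same point on the wide gel hatch, at x = -20, y = -55, z = 70 mm in the logger's frame when shut. Not to be pressed.
- pillbox: Small round capped box, 28 mm across, 26 mm tall, loose on the logger's top between the hatches (about x = 0, y = +26 mm in the logger's frame). Origin: centre of its underside.
- jar_near: Glass jar with a metal cap, 48 mm across, 55 mm tall, loose on the bench close behind the logger (towards the logger's +x). Origin: centre of its underside.
- brush: Slim conservator's brush, 170 mm long, lying loose along the front of the logger (towards the logger's -x). Origin: near its middle, underside.
- jar_tall: Amber jar, 62 mm across, 95 mm tall, loose to the robot's left. Origin: centre of its underside.
- jar_squat: Glass jar, 72 mm across, 70 mm tall, loose to the robot's left. Origin: centre of its underside.
- tub: Open white tub, 110 x 85 x 45 mm, with a pottery sherd in it, loose to the robot's right. Origin: centre of its underside.
- spindle: Fired-clay spindle whorl, 54 mm across, 22 mm tall, loose to the robot's right. Origin: centre of its underside.

How it is judged:
On the way, in this order (a step that is already met when the one before it is completed fails the run):
1. the narrow battery hatch is pressed in until its latch lets go (value of joint battery_hatch below -0.03 rad).
2. the battery hatch has popped up and stands open (value of joint battery_hatch above 0.65 rad), for 0.3 s.
At the end, for the whole second after the job is handed in: The narrow battery hatch stands open by more than 0.65 rad and at rest, the wide gel hatch is shut (below 0.05 rad), and the logger is within 20 mm of where it was and level (value of joint battery_hatch above 0.65 rad and velocity of joint battery_hatch between -0.1 and 0.1 rad/s and value of joint gel_hatch below 0.05 rad and distance of logger from where it was at the start of the episode below 0.02 m and angle between logger's own z axis and vertical below 0.05 rad); the robot touches nothing.
It fails at once if the popped hatch is pushed down again (it closes faster than 0.1 rad/s between 0.08 and 0.30 rad) (value of joint battery_hatch between 0.08 and 0.3 rad and velocity of joint battery_hatch below -0.1 rad/s).
It fails at once if the wide gel hatch is opened (above 0.08 rad) (value of joint gel_hatch above 0.08 rad).
It fails at once if the logger or its hatch is pressed on harder than 100 N (contact force between any of the fingers, the arm and logger above 100 N).
It fails at once if the logger is lifted, carried or shoved (25 mm) or tipped (0.1 rad) (distance of logger from where it was at the start of the episode above 0.025 m or angle between logger's own z axis and vertical above 0.1 rad).
It fails at once if something around the hatch is moved by more than 25 mm (distance of any of pillbox, jar_near, brush, jar_tall, jar_squat, tub, spindle from where it was at the start of the episode above 0.025 m).
It also fails if it takes over 32 s, if anything falls off the work surface, if the arm or the gripper's body presses on something with over 40 N, if the wrist force passes 120 N, or if a joint passes its speed limit or range.

ROBOT

A 7-joint arm with a two-finger parallel gripper is mounted at the origin on the work surface. World frame = base frame: x ahead of the robot, y to its left, z up, the work surface at z = 0. Lengths are in m, angles in rad, forces in N, time in s.
With the tool pointing down it reaches from about 0.4 to 0.85 m from the base axis. Payload 10.4 kg.
Tool frame: the origin (TCP) lies on the mounting face of the last link; the fingertips stand r.tips_ahead ahead of it and the grasp point (between the pads) lies 164 mm ahead of it (r.tips_ahead is the distance from the TCP to the fingertips, in m); z points along the fingers, y is the line along which they close (so a half turn about z gives the same grasp; the last joint's range is limited). The gripper opens to 87 mm and grips with 3 to 60 N. Pads are 19 mm wide; open, the fingers measure 117 mm over their backs; the gripper's body (75 mm by 190 mm) begins 51 mm behind the grasp point.
Start: joints at [-1.327, 0.332, -0.065, 1.46, 0.022, 1.35, -0.088], TCP at [0.165, 0.603, 0.405] pointing down, gripper open.
Joint ranges: [-2.6, 2.6], [-0.5, 2.12], [-1.47, 1.34], [0.16, 2.42], [-1.27, 4.41], [0.06, 2.06], [-2.6, 2.6]. Speed limits (rad/s): [2.22, 2.22, 2.79, 2.79, 3.14, 3.14, 3.14].

INTERFACE

Orientations are given as a unit quaternion [x, y, z, w].
In Python, from bench import telemetry, imaging, job, r gives the robot as it stands.
- The arm moves only by the tool move_arm, never from a script. Its argument "steps" is a list of rows, each an object of numbers: "dx", "dy", "dz": the shift along the tool's x, y, z in cm; "spin": the turn about the tool's z in rad. In form: [{"dx": .., "dy": .., "dz": .., "spin": ..}, ...]. A call has 1 to 12 rows; each row shifts and turns the commanded pose from where the row before left it, along the tool's axes as they then stand; what a row does not reach is not made up. A row lasts 1/10 s, in which the tool goes at most 50 mm and 8.59 degrees, less where a joint would pass 70% of its speed; a pose out of reach is approached as far as the arm can. A call with a gripper value outside its range is refused whole. "claw" is the finger opening in cm, from 0 to 8.7, set as the call begins (left out, the last holds). The fingers move at their own pace and stop on an object; "squeeze" is the grip in N (left out, the last holds). Time passes only in rows, so rows that do not move let the fingers close. It gives the time, the measured TCP pose, the force, the opening and the grip force at its end, in the units of the state.
- telemetry.read_state(): the state, without advancing time (a new reading comes with each control period).
- imaging.camera(name): name is "scene" or "top" or "wrist"; returns a dict with "img" (400x640x3 uint8, red, green, blue), "camera_matrix" (3x3 intrinsics, pixels), "R" (3x3) and "t" (3): a world point X has camera coordinates R X + t. Camera axes: x right, y down, z forward; pixel columns grow to the right and rows downward; lengths in m; the calibration is good to about 2 mm. A picture is of the moment at which its call begins. There is no depth.
- job.close_job(): hands the job in; it is judged then, once.
The state is a dict: "time": time; "joint_positions": joint angles; "joint_vel": joint speeds; "joint_torque": joint torques, N m; "ee_pos": TCP position; "eef_rot": TCP orientation; "ft_force": force on the tool from outside, world axes, zero at the start; "torque": the same for the moment, N m; "width": finger opening in m; "grip_force": force on a finger pad.
Only numpy, scipy, OpenCV 4.12 (cv2) and the standard library are available. Lean on these libraries where they do the work, as an engineer would, in place of code of your own. Each camera call takes 0.05 s, during which the arm holds its last target. There are 200 camera calls.

## Working session

There is one attempt and no reset: what is moved stays moved. The work goes in short steps, Python scripts to look and compute and a tool call to move; the robot and the scene stay as the last step left them, time stands still between calls to the robot, and variables do not carry over. Pictures are saved under pics/ and viewed, at most 10 in all, crops included, and the job is handed in when it is done.

Besides the shell and the picture viewer there is one more tool, called after ">>>" as name([rows], argument=value, ...), one row to a line, values as JSON. move_arm: Moves the arm, as the interface text tells. Its arguments: {"type":"object","properties":{"steps":{"type":"array","items":{"type":"object","properties":{"dx":{"type":"number"},"dy":{"type":"number"},"dz":{"type":"number"},"spin":{"type":"number"}}}},"claw":{"type":"number"},"squeeze":{"type":"number"}},"required":["steps"]}

```bash
mkdir -p pics; cat > h.py <<'E'
import cv2, numpy as np
from bench import telemetry, imaging, job, r
def cam(n, f=None):
    c=imaging.camera(n)
    if f: cv2.imwrite('pics/'+f, c['img'][:,:,::-1])
    return c
def ray(c,u,v,z):
    K,R,t=(np.array(c[k]) for k in('camera_matrix','R','t'))
    d=R.T@np.linalg.solve(K,[u,v,1.]); o=-R.T@t
    return o+d*(z-o[2])/d[2]
E
python3 - <<'E'
from h import *
import pickle
s=telemetry.read_state(); print(s['time'],s['ee_pos'],s['eef_rot'],s['width'],r.tips_ahead)
d={n:cam(n,n+'0.png') for n in('top','scene')}
pickle.dump(d,open('c.pkl','wb'))
E
```

```text
0.0 [0.16476263 0.60275347 0.40393064] [ 1.33005558e-01  9.91115025e-01 -7.25678730e-04 -5.08948773e-05] 0.08716613905362752 0.1822
```

View pics/top0.png

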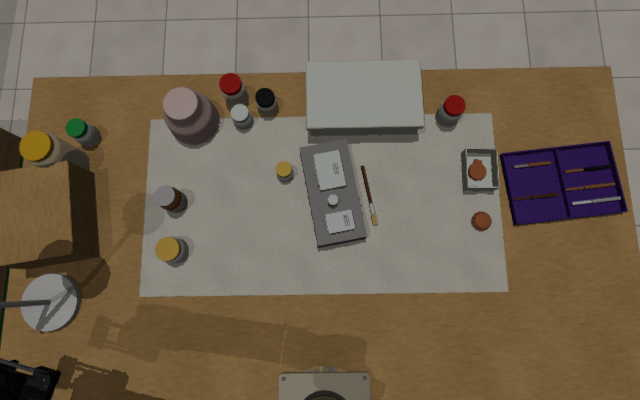

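View pics/scene0.png

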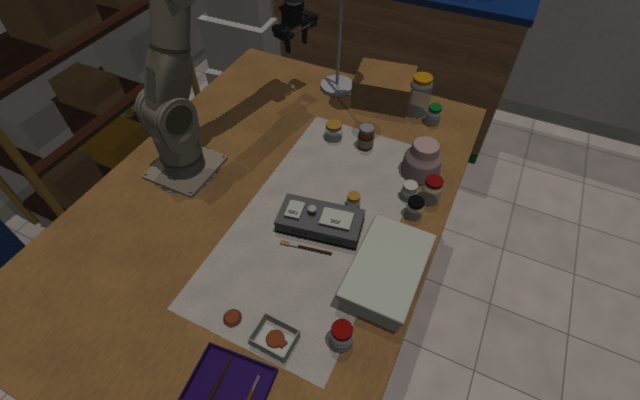

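The top view shows the logger with its narrow hatch near (340,222), the wide hatch at (329,170), the pill box at (333,201) and the brush on the right, which is the logger's -x side. I'll measure both hatches next.

```bash
python3 - <<'E'
from h import *
import pickle
c=pickle.load(open('c.pkl','rb'))['top']; im=c['img']
g=im.min(2); print(g[222,325:365], g[170,305:350])
cv2.imwrite('pics/crop.png',cv2.resize(im[130:255,285:395,::-1],None,fx=4.5,fy=4.5,interpolation=cv2.INTER_CUBIC))
roi=np.zeros_like(g); cv2.fillConvexPoly(roi,np.array([[303,145],[347,142],[362,236],[320,242]]),255)
m=((g>110)&(roi>0)).astype('uint8')
cs,_=cv2.findContours(m,cv2.RETR_EXTERNAL,cv2.CHAIN_APPROX_NONE)
for k in cs:
    if cv2.contourArea(k)<60: continue
    q=cv2.boxPoints(cv2.minAreaRect(k)); w=np.array([ray(c,*p,.07)[:2] for p in q])
    print(cv2.contourArea(k),q.mean(0).round(1),w.mean(0).round(4),np.linalg.norm(np.diff(w,axis=0),axis=1).round(4),w.round(3).tolist())
E
```

```text
[ 97 111 142 140 141 141 140 140 141 141 141 141 140 142 141 141 140 139
 139 124 103 125  98 129 119 141 141 140 131  73  90  89  90  90  91  89
  89  89  91 101] [ 89  89  89  91  90  91  89  90  89  92 104 109 141 139 140 140 140 141
 140 140 140 140 141 140 140 140 139 141 134 111 128 102 132 104 141 140
 141 131  80  90  90  89  90  89  89]
482.5 [339.2 221.1] [ 0.4946 -0.047 ] [0.0711 0.0504 0.0705] [[0.513, -0.008], [0.526, -0.078], [0.476, -0.086], [0.463, -0.017]]
69.5 [332.5 199. ] [ 0.5527 -0.0308] [0.0235 0.0265 0.0234] [[0.566, -0.019], [0.566, -0.043], [0.539, -0.042], [0.54, -0.019]]
886.5 [328.8 169.6] [ 0.6321 -0.0226] [0.0715 0.0983 0.0704] [[0.674, 0.021], [0.687, -0.049], [0.59, -0.066], [0.577, 0.004]]
```

View pics/crop.png

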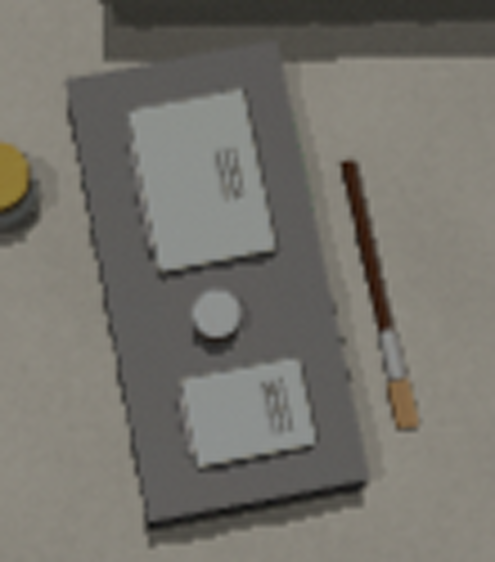

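Narrow hatch centre is (0.495,-0.047), which puts the press point near (0.498,-0.064). Before moving, I'll check how far the lamp pole is from the path.

```bash
python3 - <<'E'
from h import *
import pickle
d=pickle.load(open('c.pkl','rb')); c=d['top']
for p in((50,303),(78,295)): print(ray(c,*p,0)[:2].round(3))
c=d['scene']; print(ray(c,338,88,0)[:2].round(3))
for p in ((169,197),(169,250)): print(ray(d['top'],*p,.09)[:2].round(3))
E
```

```text
[0.296 0.727]
[0.316 0.653]
[0.308 0.717]
[0.561 0.39 ]
[0.425 0.383]
```

>>> move_arm([
  {"dx": 0,"dy": 0,"dz": 0,"spin": 0},
], claw=0)

```text
time: 0.2
ee_pos: [0.1648, 0.6028, 0.4043]
eef_rot: [0.133, 0.991, -0.0, -0.0]
ft_force: [-0.1, -0.5, -0.6]
width: 0.0839
grip_force: 0.0
```

>>> move_arm([
  {"dx": -1.3,"dy": -4.8},
  {"dx": -1.3,"dy": -4.8},
  {"dx": -1.3,"dy": -4.8},
  {"dx": -4.1,"dy": -2.3},
  {"dx": -4.1,"dy": -2.3},
  {"dx": -4.1,"dy": -2.3},
  {"dx": -4.1,"dy": -2.3},
  {"dx": -4.1,"dy": -2.3},
  {"dx": -4.1,"dy": -2.3},
  {"dx": -4.1,"dy": -2.3},
  {"dx": -4.1,"dy": -2.3},
  {"dx": -4.1,"dy": -2.3},
], claw=0)

```text
$.steps[0]: bad value
```

>>> move_arm([
  {"spin": 0.141},
  {"spin": 0.141},
  {"spin": 0.141},
  {"spin": 0.141},
  {"spin": 0.141},
  {"spin": 0.141},
  {"spin": 0.141},
  {"spin": 0.14},
  {},
])

```text
$.steps[0]: bad value
```

All four fields are required in every row.

>>> move_arm([
  {"dx": -1.3,"dy": -4.8,"dz": 0,"spin": 0},
  {"dx": -1.3,"dy": -4.8,"dz": 0,"spin": 0},
  {"dx": -1.3,"dy": -4.8,"dz": 0,"spin": 0},
  {"dx": -4.1,"dy": -2.3,"dz": 0,"spin": 0},
  {"dx": -4.1,"dy": -2.3,"dz": 0,"spin": 0},
  {"dx": -4.1,"dy": -2.3,"dz": 0,"spin": 0},
  {"dx": -4.1,"dy": -2.3,"dz": 0,"spin": 0},
  {"dx": -4.1,"dy": -2.3,"dz": 0,"spin": 0},
  {"dx": -4.1,"dy": -2.3,"dz": 0,"spin": 0},
  {"dx": -4.1,"dy": -2.3,"dz": 0,"spin": 0},
  {"dx": -4.1,"dy": -2.3,"dz": 0,"spin": 0},
  {"dx": -4.1,"dy": -2.3,"dz": 0,"spin": 0},
], claw=0)

```text
time: 1.4
ee_pos: [0.4668, 0.155, 0.4049]
eef_rot: [0.133, 0.991, 0.0, 0.0]
ft_force: [0.9, 1.0, 0.4]
width: 0.0013
grip_force: 0.0
```

>>> move_arm([
  {"dx": 0,"dy": 0,"dz": 0,"spin": 0.141},
  {"dx": 0,"dy": 0,"dz": 0,"spin": 0.141},
  {"dx": 0,"dy": 0,"dz": 0,"spin": 0.141},
  {"dx": 0,"dy": 0,"dz": 0,"spin": 0.141},
  {"dx": 0,"dy": 0,"dz": 0,"spin": 0.141},
  {"dx": 0,"dy": 0,"dz": 0,"spin": 0.141},
  {"dx": 0,"dy": 0,"dz": 0,"spin": 0.141},
  {"dx": 0,"dy": 0,"dz": 0,"spin": 0.14},
  {"dx": 0,"dy": 0,"dz": 0,"spin": 0},
])

```text
time: 2.3
ee_pos: [0.4657, 0.1567, 0.4047]
eef_rot: [0.643, 0.766, 0.0, -0.0]
ft_force: [0.4, -0.2, 0.1]
width: -0.0002
grip_force: 0.0
```

```bash
cat > go.py <<'E'
from h import *
from scipy.spatial.transform import Rotation as Ro
s=telemetry.read_state(); M=Ro.from_quat(s['eef_rot']).as_matrix()
tip=s['ee_pos']+M[:,2]*r.tips_ahead
print(s['time'],'tip',tip.round(4),'yaw of tool y',np.degrees(np.arctan2(M[1,1],M[0,1])).round(1),'q',np.round(s['joint_positions'],2),s['ft_force'],s['width'])
print('cm',(M.T@(np.array([.4976,-.0637,.07])-tip)*100).round(2))
E
python3 go.py
```

```text
2.3 tip [0.4657 0.1567 0.2225] yaw of tool y 10.0 q [-0.85  0.02  0.44  1.83 -0.01  1.3  -0.23] [ 0.35185733 -0.18872374  0.06511223] -0.0002197571534380252
cm [-22.26  -0.69  15.25]
```

>>> move_arm([
  {"dx": -4.0,"dy": -0.1,"dz": 0,"spin": 0},
  {"dx": -4.0,"dy": -0.1,"dz": 0,"spin": 0},
  {"dx": -4.0,"dy": -0.1,"dz": 1,"spin": 0},
  {"dx": -4.0,"dy": -0.1,"dz": 2,"spin": 0},
  {"dx": -4.0,"dy": -0.1,"dz": 3,"spin": 0},
  {"dx": -2.5,"dy": -0.2,"dz": 3,"spin": 0},
  {"dx": 0,"dy": 0,"dz": 3,"spin": 0},
  {"dx": 0,"dy": 0,"dz": 0,"spin": 0},
  {"dx": 0,"dy": 0,"dz": 0,"spin": 0},
])

```text
time: 3.2
ee_pos: [0.4987, -0.0656, 0.2852]
eef_rot: [0.641, 0.768, -0.0, -0.0]
ft_force: [-0.1, 0.2, 1.3]
width: 0.0007
grip_force: 0.0
```

```bash
python3 - <<'E'
import go
from h import *
c=cam('wrist','w1.png'); K,R,t=(np.array(c[k]) for k in('camera_matrix','R','t'))
for X in([.4976,-.0637,.07],[.495,-.047,.07],go.tip):
    p=K@(R@np.array(X)+t); print((p[:2]/p[2]).round(1))
E
```

```text
3.2 tip [ 0.4985 -0.0656  0.103 ] yaw of tool y 10.3 q [-0.57  0.19  0.67  1.95 -0.14  1.04  0.34] [-0.11499076  0.18455919  1.31934909] 0.0006957171189168516
cm [ 0.2  -0.06  3.3 ]
[319.3 223.9]
[320.1 198.8]
[320.5 247.9]
```

View pics/w1.png

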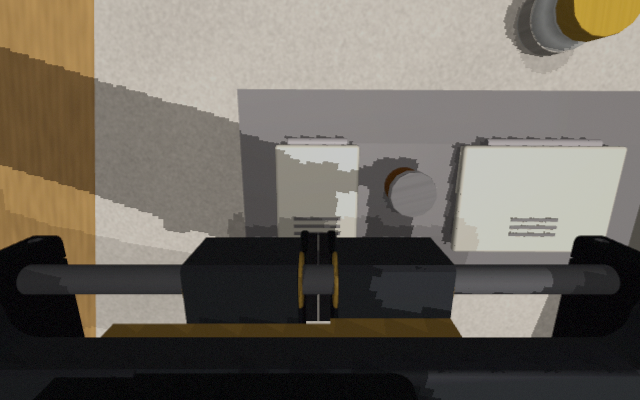

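The ribs sit at (317,226) against a predicted (319,224), so the alignment is good. Now I'll go down in small steps.

>>> move_arm([
  {"dx": 0,"dy": 0,"dz": 1.2,"spin": 0},
  {"dx": 0,"dy": 0,"dz": 1.2,"spin": 0},
  {"dx": 0,"dy": 0,"dz": 0.5,"spin": 0},
  {"dx": 0,"dy": 0,"dz": 0,"spin": 0},
  {"dx": 0,"dy": 0,"dz": 0,"spin": 0},
])

```text
time: 3.75
ee_pos: [0.4986, -0.066, 0.2558]
eef_rot: [0.642, 0.767, -0.0, -0.0]
ft_force: [-1.0, -0.5, -0.3]
width: 0.0007
grip_force: 0.0
```

>>> move_arm([
  {"dx": 0,"dy": 0,"dz": 0.2,"spin": 0},
  {"dx": 0,"dy": 0,"dz": 0.2,"spin": 0},
  {"dx": 0,"dy": 0,"dz": 0,"spin": 0},
  {"dx": 0,"dy": 0,"dz": 0,"spin": 0},
])

```text
time: 4.15
ee_pos: [0.4987, -0.066, 0.252]
eef_rot: [0.642, 0.767, 0.0, 0.0]
ft_force: [0.5, -1.1, 1.5]
width: 0.0003
grip_force: 0.8
```

>>> move_arm([
  {"dx": 0,"dy": 0,"dz": 0.1,"spin": 0},
  {"dx": 0,"dy": 0,"dz": 0.1,"spin": 0},
  {"dx": 0,"dy": 0,"dz": 0.1,"spin": 0},
  {"dx": 0,"dy": 0,"dz": 0,"spin": 0},
  {"dx": 0,"dy": 0,"dz": 0,"spin": 0},
])

```text
time: 4.65
ee_pos: [0.4987, -0.0661, 0.2489]
eef_rot: [0.642, 0.767, 0.0, 0.0]
ft_force: [1.4, -2.7, 4.1]
width: 0.0005
grip_force: 2.0
```

>>> move_arm([
  {"dx": 0,"dy": 0,"dz": 0.1,"spin": 0},
  {"dx": 0,"dy": 0,"dz": 0.1,"spin": 0},
  {"dx": 0,"dy": 0,"dz": 0.05,"spin": 0},
  {"dx": 0,"dy": 0,"dz": 0,"spin": 0},
  {"dx": 0,"dy": 0,"dz": 0,"spin": 0},
])

```text
time: 5.15
ee_pos: [0.4986, -0.066, 0.2463]
eef_rot: [0.642, 0.767, 0.0, 0.0]
ft_force: [2.0, -3.5, 4.1]
width: 0.0007
grip_force: 2.2
```

>>> move_arm([
  {"dx": 0,"dy": 0,"dz": 0.05,"spin": 0},
  {"dx": 0,"dy": 0,"dz": 0.05,"spin": 0},
  {"dx": 0,"dy": 0,"dz": 0,"spin": 0},
  {"dx": 0,"dy": 0,"dz": 0,"spin": 0},
])

```text
time: 5.55
ee_pos: [0.4987, -0.0661, 0.2458]
eef_rot: [0.642, 0.767, 0.0, 0.0]
ft_force: [-1.0, -2.6, 11.2]
width: 0.0003
grip_force: 5.9
```

The force has risen to 11 N, so the hatch is on its firm stop. I'll lift straight up and clear.

>>> move_arm([
  {"dx": 0,"dy": 0,"dz": -1,"spin": 0},
  {"dx": -0.5,"dy": 0,"dz": -3,"spin": 0},
  {"dx": -2,"dy": 0,"dz": -4,"spin": 0},
  {"dx": -3,"dy": 0,"dz": -4,"spin": 0},
  {"dx": -3,"dy": 0,"dz": -3,"spin": 0},
  {"dx": -3,"dy": 0,"dz": 0,"spin": 0},
  {"dx": -3,"dy": 0,"dz": 0,"spin": 0},
  {"dx": 0,"dy": 0,"dz": 0,"spin": 0},
  {"dx": 0,"dy": 0,"dz": 0,"spin": 0},
  {"dx": 0,"dy": 0,"dz": 0,"spin": 0},
  {"dx": 0,"dy": 0,"dz": 0,"spin": 0},
  {"dx": 0,"dy": 0,"dz": 0,"spin": 0},
])

```text
time: 6.75
ee_pos: [0.5241, -0.2078, 0.3952]
eef_rot: [0.641, 0.767, 0.0, -0.0]
ft_force: [0.4, 0.4, 0.8]
width: 0.0003
grip_force: 0.0
```

>>> move_arm([
  {"dx": 0,"dy": 0,"dz": 0,"spin": 0},
  {"dx": 0,"dy": 0,"dz": 0,"spin": 0},
  {"dx": 0,"dy": 0,"dz": 0,"spin": 0},
  {"dx": 0,"dy": 0,"dz": 0,"spin": 0},
  {"dx": 0,"dy": 0,"dz": 0,"spin": 0},
  {"dx": 0,"dy": 0,"dz": 0,"spin": 0},
  {"dx": 0,"dy": 0,"dz": 0,"spin": 0},
  {"dx": 0,"dy": 0,"dz": 0,"spin": 0},
  {"dx": 0,"dy": 0,"dz": 0,"spin": 0},
  {"dx": 0,"dy": 0,"dz": 0,"spin": 0},
])

```text
time: 7.75
ee_pos: [0.524, -0.2087, 0.3952]
eef_rot: [0.642, 0.767, 0.0, -0.0]
ft_force: [-0.8, 0.2, 0.4]
width: 0.0004
grip_force: 0.0
```

```bash
python3 -c "
from h import *
cam('wrist','w2.png'); c=cam('scene')
cv2.imwrite('pics/s2.png',cv2.resize(c['img'][170:270,240:400,::-1],None,fx=4,fy=4))"
```

```text
(no output)
```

View pics/w2.png

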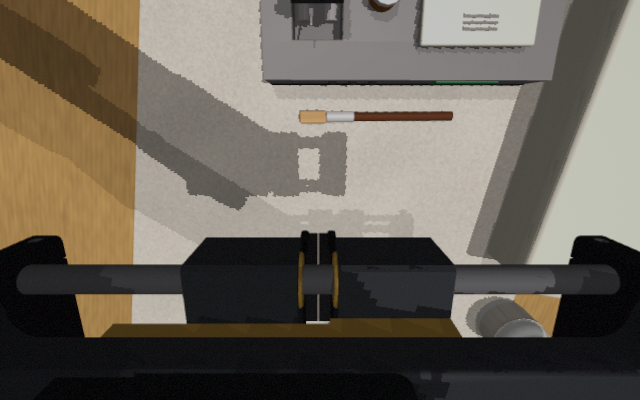

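View pics/s2.png

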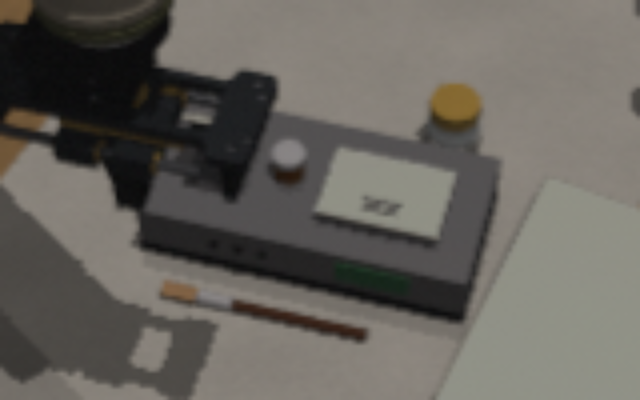

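The wrist view shows the battery bay open, with the inside visible at (317,20). The wide hatch is shut, and the pill box, brush and jar are undisturbed. The arm is clear and holding still, so I'm handing in.

```bash
python3 -c "
from bench import job
print(job.close_job())"
```

```text
the job is handed in; nothing more can be done
None
```

I pressed the narrow battery hatch once (about 11 N at its stop) and it popped open; in the last pictures it was open, the wide hatch was shut, the logger and the items near it looked undisturbed, and the arm was clear when I handed the job in (no verdict was returned).

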